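# Stand the red-footed measuring cylinder on the reading tile

### The job

Take the measuring cylinder with the red foot out of the draining rack and stand it upright on its foot in the middle of the round black tile. Set it down gently, do not drop it, then let go, move clear and give it about two seconds standing by itself to be sure that it does not wobble. Leave the blue-footed cylinder where it is in the rack.

Things in the scene. Friction and masses are not known exactly. Their poses are not given: they have to be found in the camera images.
- red_mid (a point): White plastic measuring cylinder with red foot and red collar, 0.12 kg, 170 mm tall: round foot 44 mm across, 8 mm thick; straight shaft 26 mm across; collar 33 mm across from 150 to 158 mm above the foot's underside. Point: on the axis, half-way up (85 mm above the foot's underside); z points from foot to mouth. Starts leaning in the rack, mouth tipped 26 degrees from vertical, roughly towards the robot.
- blue_mid (a point): The same cylinder with blue foot and collar, leaning parallel to the red one in the same rack, 110 mm to its left or right. Point: on its axis, half-way up; z points from foot to mouth. It stays in the rack.
- rack: Fixed dark grey draining rack, 125 x 200 mm, 100 mm high. Origin: middle of its underside; z up, y along the row, -x the way the cylinders lean. Ledges hold the feet, 42 mm wide saddles hold the shafts' lower side 80 to 95 mm up from the foot. Above (95 to 150 mm) a shaft is free: grip it there, fingers closing along y. Lift out straight up: pulled along its axis, the foot would catch on the saddle.
- tile_top (a point): A fixed round black tile, 100 mm in diameter and 12 mm thick, lying flat on the bench, the rack being at the other side (left or right) of the robot's middle line. This point is the centre of its top face; z points up.
Not all that is in view belongs to the job. Leave any yellow look-alike of the part that bears red_mid alone.

How it is judged:
By the outcome, as a careful person would: the job done as asked, in the order asked, and still so for the second after the job is handed in, with the robot touching nothing.
It also fails if it takes over 40 s, if anything falls off the work surface, if the arm or the gripper's body presses on something with over 40 N, if the wrist force passes 120 N, or if a joint passes its speed limit or range.

### The arm

A 6-joint arm with a two-finger parallel gripper is mounted at the origin on the work surface. World frame = base frame: x ahead of the robot, y to its left, z up, the work surface at z = 0. Lengths are in m, angles in rad, forces in N, time in s.
With the tool pointing down it reaches from about 0.375 to 0.975 m from the base axis. Payload 3.8 kg.
Tool frame: the origin (TCP) lies midway between the tips of the shut fingers; the grasp point (between the pads) lies 19 mm behind it; x points along the fingers, y is the direction in which the jaws open and shut, and the axes are right-handed (so a half turn about x gives the same grasp; the last joint's range is limited). The gripper opens to 88 mm and grips with 3 to 60 N. Pads are 18 mm wide; open, the fingers measure 123 mm over their backs; the gripper's body (75 mm by 187 mm) begins 45 mm behind the grasp point.
Start: joints at [1.218, 0.264, 1.604, -0, 1.274, -0.037], TCP at [0.21, 0.642, 0.239] pointing down, gripper open.
Joint ranges: [-2.63, 2.63], [-0.94, 2.18], [0.31, 2.57], [-1.31, 4.45], [0, 2.66], [-2.55, 2.55]. Speed limits (rad/s): [2.57, 2.57, 3.14, 3.14, 3.14, 3.14].

### API

Orientations are given as a rotation vector (axis times angle).
In Python, from cell import manip, inverse_kinematics, cams, order gives the robot as it stands. Calls block until the motion is done:
- manip.move_pose(position, orientation): joint-space move of the TCP to a pose.
- manip.move_linear(position, rate=0.15, rot=None): straight line of the TCP; rot=None keeps the orientation; rate is the mean speed in m/s.
- manip.set_joints(angles): joint-space move.
- manip.set_gripper(opening, force=None): finger opening in m; force is the grip in N (None keeps the last); returns when the fingers have stopped.
- manip.dwell(seconds).
- inverse_kinematics(position, orientation): joint angles nearest the present ones, or None.
- manip.state(): the state.
- cams.capture(name): name is "scene" or "top"; returns a dict with "image" (420x560x3 uint8, blue, green, red), "z_map" (420x560 float32, m along the optical axis (not along the pixel's ray), 0 where there is no reading), "intrinsics" (3x3 intrinsics, pixels), "position" and "orientation" of the camera in the world. Camera axes: x right, y down, z forward; pixel columns grow to the right and rows downward; lengths in m; the calibration is good to about 2 mm. A picture is of the moment at which its call begins.
A pose or a line that the arm cannot do raises manip.IKError and nothing moves.
- order.close_job(): hands the job in, once; it reports no verdict.
The state is a dict: "clock": time; "joint_pos": joint angles; "joint_velocities": joint speeds; "tau": joint torques, N m; "tool_pos": TCP position; "tcp_rot": TCP orientation; "contact_force": force on the tool from outside, world axes, zero at the start; "moment": the same for the moment, N m; "gripper_width": finger opening in m.
Only numpy, scipy, OpenCV 4.12 (cv2) and the standard library are available. Lean on these libraries where they do the work, as an engineer would, in place of code of your own. Each camera call takes 0.05 s, during which the arm holds its last target.

## Working session

There is one attempt and no reset: what is moved stays moved. The work goes in short steps, each a Python script; the robot and the scene stay as the last script left them, time stands still between calls to the robot, and variables do not carry over. Pictures are saved under pics/ and viewed, and the job is handed in when it is done.

```bash
ls; mkdir -p pics; python3 - <<'E'
from cell import manip, cams
import cv2, numpy as np
for n in("scene","top"):
    c=cams.capture(n); cv2.imwrite(f"pics/{n}0.png",c["image"]); np.savez(f"pics/{n}0.npz",**c)
    print(n,c["intrinsics"],c["position"],c["orientation"])
s=manip.state(); print(s)
E
```

```text
pics
scene [[456.67946417   0.         275.63964529]
 [  0.         456.67946417 209.89336055]
 [  0.           0.           1.        ]] [ 0.9186653  -0.53044469  0.88281147] [-2.34500575 -0.80964886  0.29757147]
top [[452.65941275   0.         272.90308643]
 [  0.         452.65941275 218.89606867]
 [  0.           0.           1.        ]] [ 0.30738253 -0.00550345  1.04973967] [-2.12181491  2.10574307 -0.20569943]
{'clock': 0.1, 'joint_pos': array([ 1.21810248e+00,  2.64635328e-01,  1.60521944e+00,  2.29502766e-05,
        1.27367214e+00, -3.69104012e-02]), 'joint_velocities': array([-0.00143616, -0.00226389, -0.00470987, -0.00015103,  0.00280278,
       -0.00027775]), 'tau': array([ 1.09939094e-03, -5.03620362e+01, -3.58072257e+01,  7.29603390e-02,
        2.33032519e-02, -4.04156128e-05]), 'tool_pos': array([0.20941437, 0.64103676, 0.23755084]), 'tcp_rot': array([ 0.24635587,  1.55694687, -0.24934037]), 'contact_force': array([-0.38243943, -0.63011734, -0.09996851]), 'moment': array([-0.01204005,  0.00582016,  0.02518374]), 'gripper_width': 0.08839183975322162}
```

View pics/scene0.png

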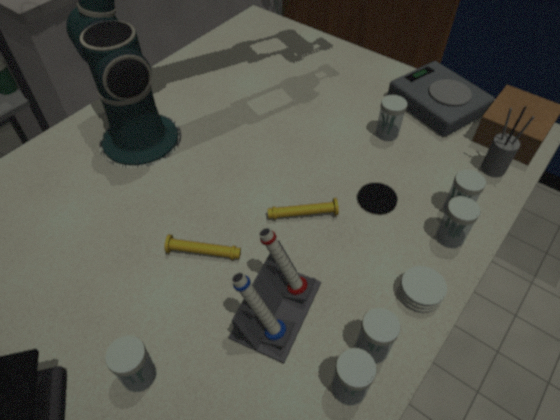

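View pics/top0.png

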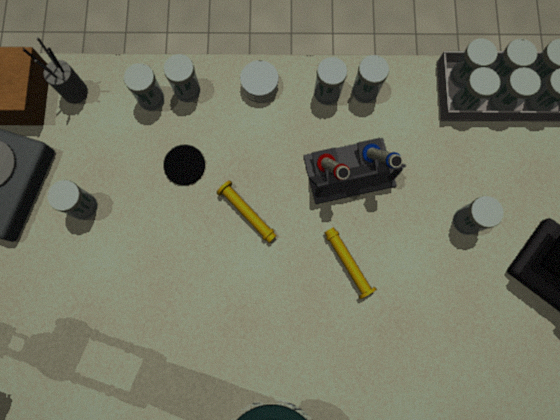

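```bash
python3 - <<'E'
import cv2, numpy as np
a=cv2.imread("pics/scene0.png")[215:365,220:330]; b=cv2.imread("pics/top0.png")[130:215,295:415]
a=cv2.resize(a,None,fx=4,fy=4,interpolation=cv2.INTER_CUBIC); b=cv2.resize(b,None,fx=3,fy=3,interpolation=cv2.INTER_CUBIC)
o=np.zeros((600,800,3),np.uint8); o[:a.shape[0],:440]=a; o[:b.shape[0],440:800]=b
cv2.imwrite("pics/crop0.png",o)
E
cat > h.py <<'E'
import numpy as np, cv2
from scipy.spatial.transform import Rotation as R
def load(n): return dict(np.load(f"pics/{n}.npz"))
def rays(c,uv):
    uv=np.atleast_2d(uv).astype(float)
    d=np.c_[uv,np.ones(len(uv))]@np.linalg.inv(c["intrinsics"]).T
    return d@R.from_rotvec(c["orientation"]).as_matrix().T   # z-depth 1 scaled
def plane(c,uv,z):
    d=rays(c,uv); p=c["position"]; return p+d*((z-p[2])/d[:,2])[:,None]
def cloud(c,mask):
    v,u=np.nonzero(mask&(c["z_map"]>0)); return c["position"]+rays(c,np.c_[u,v])*c["z_map"][v,u][:,None]
def tri(c1,u1,c2,u2):
    A=np.zeros((3,3));b=np.zeros(3)
    for c,u in((c1,u1),(c2,u2)):
        d=rays(c,u)[0];d/=np.linalg.norm(d);P=np.eye(3)-np.outer(d,d);A+=P;b+=P@c["position"]
    x=np.linalg.solve(A,b)
    r=[np.linalg.norm(np.cross(x-c["position"],rays(c,u)[0]/np.linalg.norm(rays(c,u)[0]))) for c,u in((c1,u1),(c2,u2))]
    return x,r
def project(c,p):
    q=(np.atleast_2d(p)-c["position"])@R.from_rotvec(c["orientation"]).as_matrix()
    q=q@c["intrinsics"].T; return q[:,:2]/q[:,2:]
def comps(c,color):
    im=c["image"].astype(int); b,g,r=im[...,0],im[...,1],im[...,2]
    m=(r>g+50)&(r>b+50)&(g<r*0.6) if color=="red" else (b>r+40)&(b>g+25)
    n,l,s,ce=cv2.connectedComponentsWithStats(m.astype(np.uint8))
    return [(s[i],ce[i],l==i) for i in range(1,n) if s[i,4]>8]
E
python3 - <<'E'
from h import *
for n in("scene0","top0"):
    c=load(n)
    for col in("red","blue"):
        for s,ce,m in comps(c,col):
            if s[4]>1500: continue
            P=cloud(c,m); print(n,col,s,ce.round(1),np.median(P,0).round(4) if len(P) else None)
    im=c["image"]; g=im.max(2)
    x,y=(377,198) if n[0]=='s' else (184,165)
    t=(g<45).astype(np.uint8); k,l,s,ce=cv2.connectedComponentsWithStats(t); i=l[y,x]
    cn,_=cv2.findContours((l==i).astype(np.uint8),cv2.RETR_EXTERNAL,cv2.CHAIN_APPROX_NONE)
    W=plane(c,cn[0][:,0],0.012)
    print("tile",s[i],ce[i],cv2.minEnclosingCircle(W[:,:2].astype(np.float32)),plane(c,ce[i],0.012),np.median(cloud(c,l==i),0), W[:,:2].min(0),W[:,:2].max(0))
E
```

```text
scene0 red [270 238   5   5   9] [271.7 240.1] [ 0.5964 -0.142   0.1734]
scene0 red [289 278  18  15  73] [300.  287.2] [ 0.6596 -0.1267  0.041 ]
scene0 blue [238 279  12  11  33] [244.7 285.6] [ 0.6207 -0.248   0.1731]
scene0 blue [266 320  20  19 124] [277.5 331.7] [ 0.6834 -0.2348  0.0402]
tile [358 183  39  31 935] [376.87165775 198.24385027] ((0.6500017642974854, 0.21080589294433594), 0.050868187099695206) [[0.65113479 0.20957566 0.012     ]] [0.65082289 0.20986182 0.01199284] [0.60299789 0.1600406 ] [0.69854226 0.26157119]
top0 red [317 154  18  17 100] [323.4 159.7] [ 0.6574 -0.1115  0.0392]
top0 red [334 164  13  12  36] [337.9 167.6] [ 0.5933 -0.1268  0.1753]
top0 blue [363 144  17  18 110] [368.5 150.6] [ 0.6809 -0.2192  0.0394]
top0 blue [386 153  13  14  36] [389.3 157.6] [ 0.6151 -0.2329  0.174 ]
tile [ 164  145   41   40 1299] [183.9630485  164.77444188] ((0.6486727595329285, 0.21533387899398804), 0.051131874322891235) [[0.64839841 0.21581782 0.012     ]] [0.64790343 0.21545218 0.01284049] [0.600519   0.16739134] [0.69849698 0.2643095 ]
```

View pics/crop0.png

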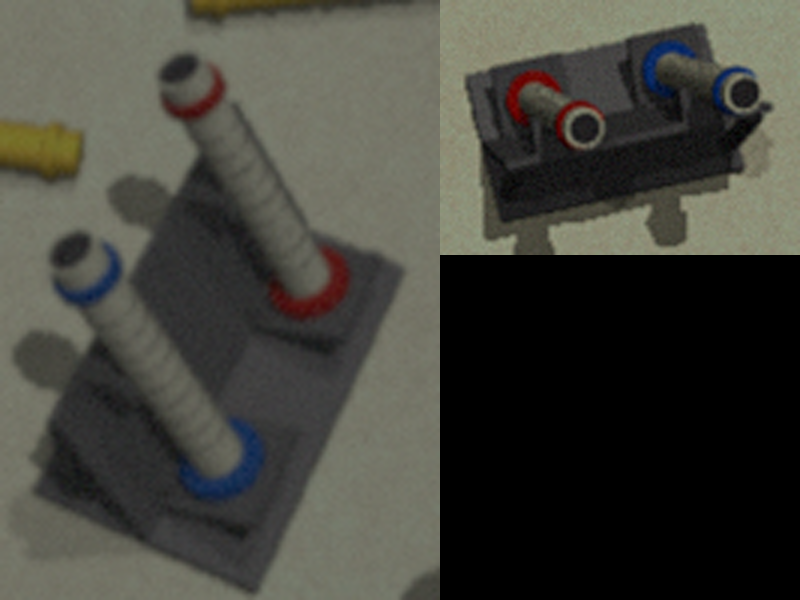

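```bash
cat >> h.py <<'E'
def hole(c,u,v,r=7):
    g=cv2.GaussianBlur(c["image"],(3,3),0).max(2).astype(float)
    y0,x0=int(v)-r,int(u)-r; p=g[y0:y0+2*r+1,x0:x0+2*r+1]
    q=p[r-1:r+2,r-1:r+2].min(); t=(q+np.percentile(p,85))/2
    n,l,s,ce=cv2.connectedComponentsWithStats((p<t).astype(np.uint8),connectivity=4)
    i=l[r,r]; return ce[i]+[x0,y0], s[i]
E
python3 - <<'E'
from h import *
s,t=load("scene0"),load("top0")
M={}
for n,us,ut in(("red",(265,232.5),(343,172.7)),("blue",(238,278.7),(395.7,161))):
    a,sa=hole(s,*us); b,sb=hole(t,*ut)
    x,r=tri(s,a,t,b); M[n]=x; print(n,a.round(1),sa,b.round(1),sb,x.round(4),np.round(r,4))
d=M["blue"]-M["red"]; print("sep",np.linalg.norm(d),d)
# rack y axis
yx=-d[:2]/np.linalg.norm(d[:2]); xr=np.array([yx[1],-yx[0]]); print("rack x dir",xr,"yaw deg",np.degrees(np.arctan2(xr[1],xr[0])))
th=np.radians(26); ax=np.r_[-xr*np.sin(th),np.cos(th)]
for n in M:
    f=M[n]-.170*ax; print(n,"mid",(M[n]-.085*ax).round(4),"footunder",f.round(4),"ax",ax.round(3))
    for c,cn in((s,"scene"),(t,"top")):
        print(cn,"proj foot top",project(c,f+.008*ax).round(1),"collar",project(c,f+.154*ax).round(1))
# visualise
for c,cn in((s,"scene"),(t,"top")):
    im=cv2.resize(c["image"],None,fx=4,fy=4,interpolation=cv2.INTER_CUBIC)
    e1=np.r_[xr*np.cos(th),np.sin(th)]; e2=np.r_[yx,0]
    for n in M:
        f=M[n]-.17*ax
        for h,rad in((.008,.022),(0,.022),(.158,.0165),(.15,.0165),(.17,.013),(.1,.013)):
            a=np.linspace(0,6.283,120); P=f+h*ax+rad*(np.cos(a)[:,None]*e1+np.sin(a)[:,None]*e2)
            for u,v in project(c,P)*4+1.5: cv2.circle(im,(int(round(u)),int(round(v))),0,(0,255,0),-1)
    o=im[860:1460,880:1320] if cn=="scene" else im[520:860,1180:1660]
    cv2.imwrite(f"pics/ov_{cn}.png",o)
E
```

```text
red [264.3 232.2] [ 2  4 10  8 56] [342.9 172.4] [ 3  3  9 10 68] [ 0.5783 -0.1395  0.1815] [0.001 0.001]
blue [237.2 277.4] [ 2  2 10 10 65] [396.  160.9] [ 4  3  9  9 68] [ 0.6031 -0.2463  0.1817] [0.0008 0.0008]
sep 0.10960591267621254 [ 0.02480373 -0.10676226  0.00022472]
rack x dir [0.97405772 0.2262997 ] yaw deg 13.079316794272055
red mid [ 0.6145 -0.1311  0.1051] footunder [ 0.6508 -0.1227  0.0287] ax [-0.427 -0.099  0.899]
scene proj foot top [[296.8 284.5]] collar [[268.3 237.8]]
top proj foot top [[326.6 162.9]] collar [[341.4 171.6]]
blue mid [ 0.6394 -0.2379  0.1053] footunder [ 0.6756 -0.2294  0.0289] ax [-0.427 -0.099  0.899]
scene proj foot top [[274.7 328.6]] collar [[241.7 282.9]]
top proj foot top [[371.9 153. ]] collar [[393.5 160.2]]
```

```bash
python3 -c "
import cv2,numpy as np
a=cv2.imread('pics/ov_scene.png');b=cv2.imread('pics/ov_top.png');b=cv2.resize(b,(360,255));o=np.zeros((600,800,3),np.uint8);o[:600,:440]=a;o[:255,440:]=b;cv2.imwrite('pics/ov.png',o)"
```

```text
(no output)
```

View pics/ov.png

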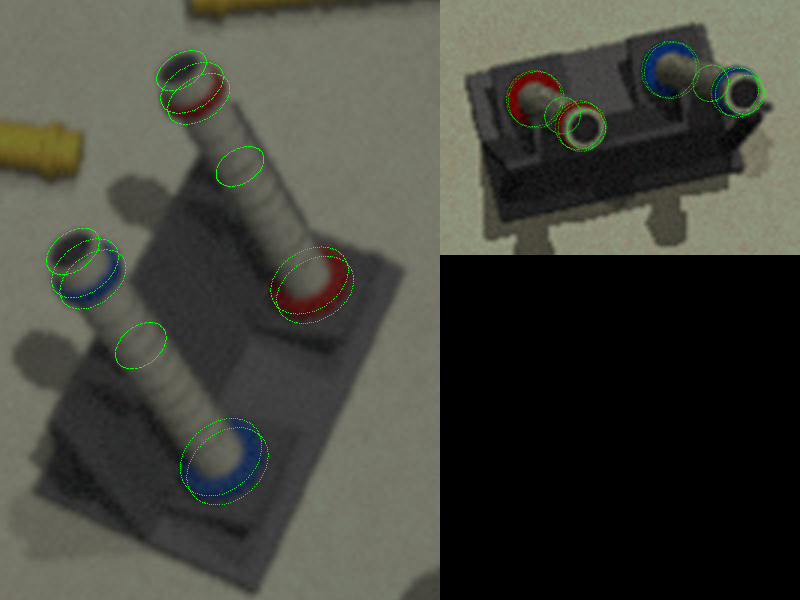

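```bash
cat >> h.py <<'E'
XR=np.array([0.97406,0.2263]); AX=np.r_[-XR*np.sin(np.radians(26)),np.cos(np.radians(26))]
FOOT=np.array([.6508,-.1227,.0287]); S=.126
def toolrot(xdir,phi,flip):
    x=np.r_[np.asarray(xdir)*np.sin(phi),-np.cos(phi)]
    y=np.r_[-xdir[1],xdir[0],0]*(-1 if flip else 1)
    return R.from_matrix(np.c_[x,y,np.cross(x,y)]).as_rotvec(), x
TILE=np.array([.649,.213,.012])
E
cat > chk.py <<'E'
from h import *
from cell import manip, inverse_kinematics as ik
G=FOOT+S*AX; print(G)
f=lambda q: None if q is None else np.round(q,2)
for phi in(65,70,75,80):
  for fl in(0,1):
    p=np.radians(phi); r,x=toolrot(XR,p,fl)
    T=G+.019*x
    print(phi,fl,"pick",f(ik(T,r)),"pre",f(ik(T-.12*x,r)),"prehi",f(ik(T-.12*x+[0,0,.12],r)),"lift",f(ik(T+[0,0,.15],r)))
    for az in(0,13,20,35):
        a=np.radians(az); r2,x2=toolrot([np.cos(a),np.sin(a)],p-np.radians(26),fl)
        P=TILE+[0,0,S]+.019*x2
        print("   place",az,f(ik(P,r2)),f(ik(P+[0,0,.1],r2)),f(ik(P-.12*x2,r2)))
E
python3 chk.py
```

```text
[ 0.59699803 -0.13519963  0.14194805]
65 0 pick [-0.64  0.14  2.44  1.95  0.84  2.15] pre [-0.91 -0.12  2.55  1.59  0.97  2.37] prehi None lift None
   place 0 [ 0.39  0.13  2.15 -0.86  0.32 -0.42] [ 0.39  0.    2.08 -0.55  0.48 -0.76] [ 0.46 -0.13  2.21 -0.61  0.51 -0.65]
   place 13 [ 0.3   0.11  2.18 -0.27  0.18 -1.25] [ 0.3  -0.03  2.1  -0.13  0.39 -1.39] [ 0.32 -0.17  2.25 -0.15  0.39 -1.36]
   place 20 [ 0.25  0.11  2.18  0.34  0.19 -1.98] [ 0.25 -0.03  2.1   0.16  0.39 -1.8 ] [ 0.23 -0.18  2.25  0.19  0.4  -1.84]
   place 35 None [ 0.15 -0.    2.08  0.61  0.52 -2.48] None
65 1 pick [-0.64  0.14  2.44  1.95  0.84 -1.  ] pre [-0.91 -0.12  2.55  1.59  0.97 -0.77] prehi [-0.91 -0.37  2.46  1.36  1.   -0.35] lift [-0.64 -0.18  2.36  1.56  0.76 -0.45]
   place 0 None [ 0.39  0.    2.08 -0.55  0.48  2.38] [ 0.46 -0.13  2.21 -0.61  0.51  2.49]
   place 13 [ 0.3   0.11  2.18 -0.27  0.18  1.9 ] [ 0.3  -0.03  2.1  -0.13  0.39  1.75] [ 0.32 -0.17  2.25 -0.15  0.39  1.78]
   place 20 [0.25 0.11 2.18 0.34 0.19 1.16] [ 0.25 -0.03  2.1   0.16  0.39  1.35] [ 0.23 -0.18  2.25  0.19  0.4   1.31]
[... 2336 characters left out ...]
25 0.4  0.77] None None
   place 13 [0.31 0.12 2.32 3.43 0.25 1.34] None [ 0.34 -0.22  2.47  4.29  0.1   0.49]
   place 20 [0.24 0.11 2.33 2.78 0.25 1.86] None None
   place 35 [0.09 0.14 2.29 1.93 0.45 2.42] None None
80 1 pick [-0.69  0.34  2.47  2.15  1.21 -1.29] pre None prehi None lift [-0.69 -0.06  2.45  1.96  1.01 -0.87]
   place 0 [ 0.44  0.15  2.29  4.25  0.4  -2.37] None None
   place 13 [ 0.31  0.12  2.32  3.43  0.25 -1.8 ] None None
   place 20 [ 0.24  0.11  2.33  2.78  0.25 -1.28] [ 0.24 -0.06  2.27  1.59  0.09 -0.08] [ 0.21 -0.23  2.47  1.88  0.12 -0.39]
   place 35 [ 0.09  0.14  2.29  1.93  0.45 -0.72] [ 0.09 -0.03  2.23  1.43  0.42 -0.17] [-0.05 -0.16  2.42  1.47  0.52 -0.31]
```

```bash
cat > chk2.py <<'E'
from h import *
from cell import manip, inverse_kinematics as ik
f=lambda q: None if q is None else np.round(q,2)
for phi,S in((0,.131),(-10,.128),(-15,.126),(-20,.125)):
  G=FOOT+S*AX
  for fl in(0,1):
    p=np.radians(phi); r,x=toolrot(XR,p,fl)
    T=G+.019*x
    print(phi,fl,"pick",f(ik(T,r)),"pre",f(ik(T-.10*x,r)),"lift",f(ik(T+[0,0,.15],r)))
    for az in range(0,360,30):
        a=np.radians(az); r2,x2=toolrot([np.cos(a),np.sin(a)],p-np.radians(26),fl)
        P=TILE+[0,0,S]+.019*x2
        A=[f(ik(q,r2)) for q in(P,P+[0,0,.12],P-.12*x2)]
        if all(q is not None for q in A): print("   place",az,*A[:2])
E
python3 chk2.py
```

```text
0 0 pick [-0.27  0.23  1.86  0.    1.05 -2.06] pre [-0.27  0.15  1.76  0.    1.23 -2.06] lift [-0.27  0.12  1.7   0.    1.32 -2.06]
   place 0 [ 0.23  0.63  1.36  0.1   1.59 -1.36] [ 0.23  0.55  1.26  0.1   1.77 -1.34]
   place 30 [ 0.32  0.64  1.35 -0.09  1.6  -1.75] [ 0.32  0.56  1.25 -0.09  1.78 -1.77]
   place 60 [ 0.4   0.59  1.43 -0.27  1.5  -2.14] [ 0.4   0.5   1.33 -0.27  1.68 -2.19]
   place 180 [ 0.35  0.17  2.01 -0.29  0.55  2.14] [ 0.35  0.05  1.9  -0.22  0.77  2.05]
   place 210 [0.22 0.16 2.02 0.26 0.54 1.07] [0.22 0.04 1.91 0.19 0.76 1.16]
   place 240 [0.11 0.23 1.94 0.53 0.77 0.29] [0.11 0.12 1.83 0.44 0.96 0.42]
   place 270 [ 0.07  0.35  1.78  0.53  1.04 -0.21] [ 0.07  0.24  1.68  0.48  1.22 -0.1 ]
   place 300 [ 0.09  0.47  1.61  0.43  1.29 -0.6 ] [ 0.09  0.37  1.51  0.41  1.47 -0.52]
   place 330 [ 0.15  0.57  1.46  0.28  1.48 -0.97] [ 0.15  0.48  1.36  0.28  1.66 -0.92]
0 1 pick [-0.27  0.23  1.86 -0.    1.05  1.08] pre [-0.27  0.15  1.76 -0.    1.23  1.08] lift [-0.27  0.12  1.7  -0.    1.32  1.08]
   place 0 [0.23 0.63 1.36 0.1  1.59 1.78] [0.23 0.55 1.26 0.1 
[... 5557 characters left out ...]
0.14  1.64  1.17]
   place 0 [0.21 0.86 1.13 0.16 1.95 1.78] [0.21 0.77 1.05 0.18 2.11 1.81]
   place 30 [ 0.34  0.87  1.11 -0.14  1.96  1.39] [ 0.34  0.78  1.03 -0.15  2.12  1.36]
   place 60 [ 0.47  0.79  1.25 -0.42  1.8   1.04] [ 0.47  0.69  1.17 -0.44  1.95  0.97]
   place 90 [ 0.57  0.64  1.49 -0.65  1.53  0.77] [ 0.57  0.53  1.42 -0.66  1.67  0.67]
   place 120 [ 0.62  0.46  1.77 -0.88  1.19  0.56] [ 0.62  0.34  1.7  -0.83  1.32  0.41]
   place 150 [ 0.59  0.28  2.04 -1.14  0.79  0.37] [ 0.59  0.12  1.96 -0.96  0.9   0.11]
   place 300 [-0.02  0.61  1.55  0.67  1.5   2.37] [-0.02  0.5   1.48  0.67  1.64  2.48]
   place 330 [0.09 0.76 1.29 0.43 1.77 2.12] [0.09 0.66 1.22 0.45 1.93 2.19]
```

```bash
cat >> h.py <<'E'
PHI=np.radians(-15); S=.126; FL=1
RP,XP=toolrot(XR,PHI,FL); TP=FOOT+S*AX+.019*XP
E
python3 - <<'E'
from h import *
from cell import manip,cams
p=manip.state()["tool_pos"]
manip.set_gripper(.088,30)
manip.move_linear(p+[0,0,.11])
manip.move_pose(TP-.13*XP,RP)
manip.move_linear(TP-.07*XP)
s=manip.state();print(s["clock"],s["tool_pos"]-(TP-.07*XP),s["contact_force"])
for n in("scene","top"):
    c=cams.capture(n); np.savez(f"pics/{n}1.npz",**c)
    print(n,"tcp px",project(c,s["tool_pos"]),"shaft grip px",project(c,FOOT+S*AX))
    cv2.imwrite(f"pics/{n}1.png",c["image"])
a=cv2.imread("pics/scene1.png")[100:400,180:380];b=cv2.imread("pics/top1.png")[70:270,260:460]
o=np.zeros((600,800,3),np.uint8);o[:600,:400]=cv2.resize(a,None,fx=2,fy=2);o[:400,400:]=cv2.resize(b,None,fx=2,fy=2)
cv2.imwrite("pics/v1.png",o)
E
```

```text
4.8333 [0.00010802 0.00017933 0.00014207] [-0.05447973 -0.37695694 -0.60155931]
scene tcp px [[280.40592459 234.81066085]] shaft grip px [[274.17017493 247.4036948 ]]
top tcp px [[339.86935863 155.88044318]] shaft grip px [[338.20757139 169.70959672]]
```

View pics/v1.png

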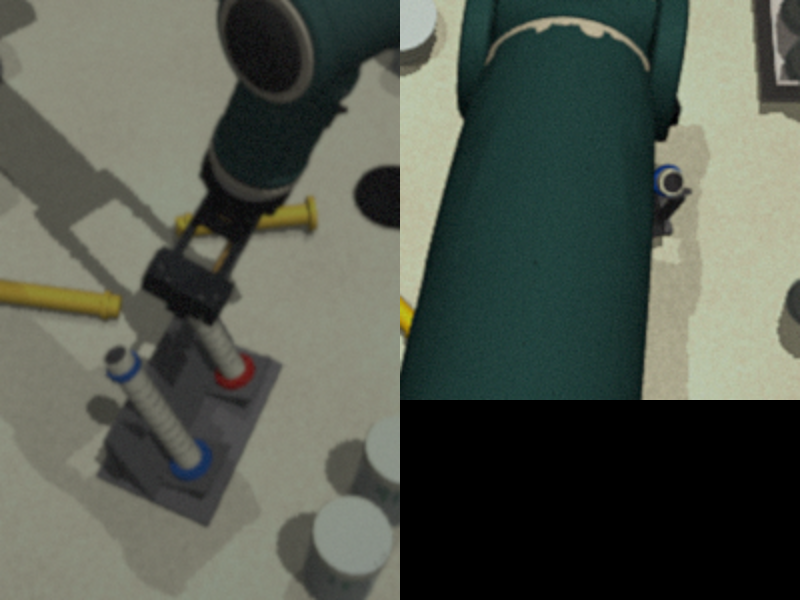

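```bash
python3 - <<'E'
from h import *
c=load("scene1");im=cv2.resize(c["image"],None,fx=6,fy=6,interpolation=cv2.INTER_CUBIC)
im=cv2.convertScaleAbs(im,alpha=2)
Rm=R.from_rotvec(RP).as_matrix(); T=TP-.07*XP
for a,b,col in((T-.05*XP,T,(0,255,255)),(T-.044*Rm[:,1],T+.044*Rm[:,1],(0,0,255)),(T-.03*Rm[:,2],T+.03*Rm[:,2],(0,255,0))):
    q=(project(c,[a,b])*6+2.5).astype(int); cv2.line(im,tuple(map(int,q[0])),tuple(map(int,q[1])),col,2)
cv2.imwrite("pics/z1.png",im[180*6:280*6,230*6:340*6])
E
```

```text
(no output)
```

View pics/z1.png

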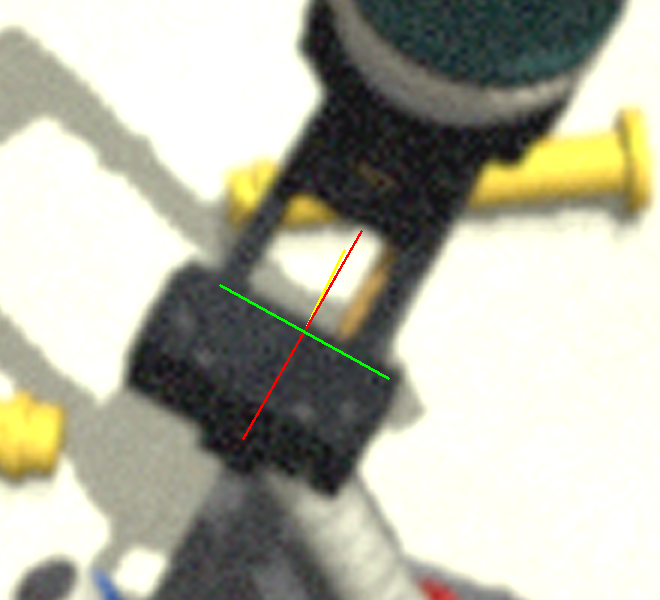

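```bash
cat >> h.py <<'E'
DEEP=.014; TP=FOOT+S*AX+DEEP*XP
E
python3 - <<'E'
from h import *
from cell import manip,cams
def st(t): s=manip.state();print(t,round(s["clock"],2),s["tool_pos"].round(4),s["contact_force"].round(2),s["moment"].round(2),round(s["gripper_width"],4))
st("pre")
manip.move_linear(TP-.02*XP,rate=.1); st("near")
manip.move_linear(TP,rate=.05); st("at")
c=cams.capture("scene"); np.savez("pics/scene2.npz",**c)
im=cv2.convertScaleAbs(cv2.resize(c["image"],None,fx=5,fy=5,interpolation=cv2.INTER_CUBIC),alpha=2)
cv2.imwrite("pics/z2.png",im[210*5:330*5,210*5:340*5])
E
```

```text
pre 4.93 [ 0.611  -0.1323  0.1927] [ 0.2  -0.09  0.19] [0.03 0.02 0.02] 0.0879
near 5.53 [ 0.5985 -0.1349  0.1477] [ 0.16 -0.42  1.01] [0.08 0.04 0.02] 0.0882
at 6.08 [ 0.5932 -0.136   0.128 ] [-0.06 -0.54  0.22] [-0.03  0.07  0.05] 0.0882
```

View pics/z2.png

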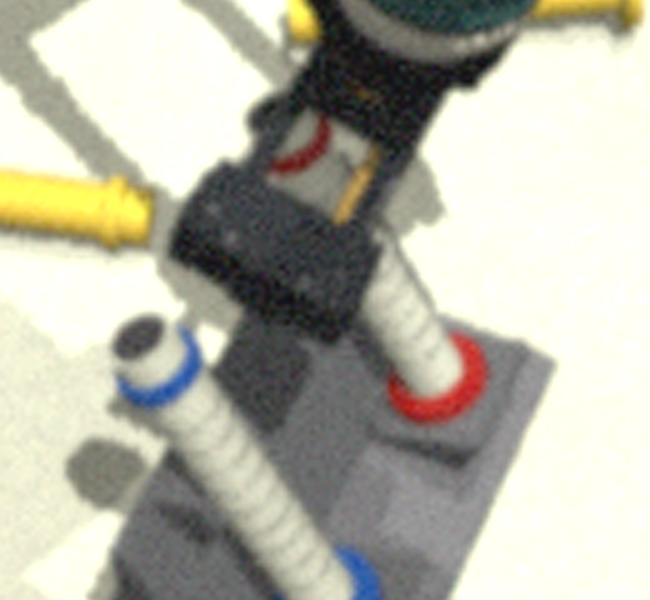

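The fingers straddle the red shaft and the forces are near zero. The red collar shows between the fingers at about (300,150) in the crop, and blue is clear. Closing now.

```bash
python3 - <<'E'
from h import *
from cell import manip,cams
def st(t): s=manip.state();print(t,round(s["clock"],2),s["tool_pos"].round(4),s["contact_force"].round(2),s["moment"].round(2),round(s["gripper_width"],4)); return s
manip.set_gripper(.02,30); st("closed")
manip.move_linear(TP+[0,0,.03],rate=.06); st("lift30")
manip.move_linear(TP+[0,0,.20],rate=.15); s=st("lift200")
for n in("scene","top"):
    c=cams.capture(n); np.savez(f"pics/{n}3.npz",**c)
    im=cv2.convertScaleAbs(c["image"],alpha=1.6); cv2.imwrite(f"pics/{n}3.png",im)
    f=FOOT+[0,0,.2]; print(n,"pred foot px",project(c,f),"mouth",project(c,f+.17*AX))
    for q,ce,m in comps(c,"red"): 
        if q[4]<1500: print(q,ce.round(1))
E
```

```text
closed 7.1 [ 0.5934 -0.136   0.1284] [ 0.32 -0.48 -0.43] [ 0.03  0.01 -0.  ] 0.0255
lift30 7.75 [ 0.5936 -0.136   0.1587] [-0.17 -0.21 -1.33] [-0.05  0.01  0.  ] 0.0255
lift200 9.03 [ 0.5929 -0.1359  0.327 ] [ 0.5   0.44 -0.72] [-0.02  0.04  0.03] 0.0252
scene pred foot px [[301.73683358 230.50972803]] mouth [[261.6019342 156.2390047]]
[290 220  21  18 116] [302.6 231. ]
top pred foot px [[337.28500745 129.17028265]] mouth [[362.15164488 134.53307126]]
```

View pics/scene3.png

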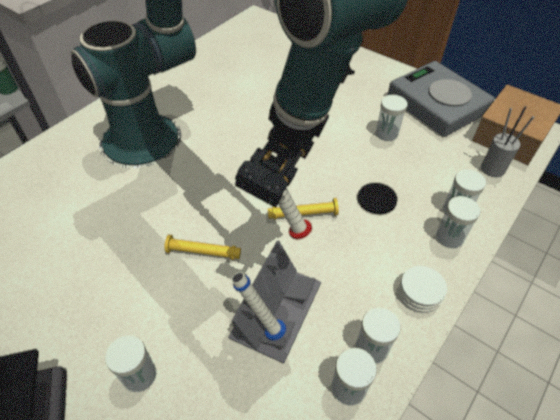

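View pics/top3.png

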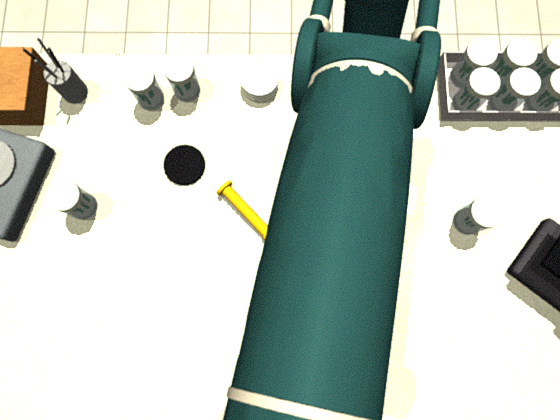

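```bash
cat >> h.py <<'E'
AZ=np.radians(60); RD,XD=toolrot([np.cos(AZ),np.sin(AZ)],PHI-np.radians(26),FL)
def place_tcp(foot): return np.asarray(foot)+[0,0,S]+DEEP*XD
E
python3 - <<'E'
from h import *
from cell import manip,cams
def st(t): s=manip.state();print(t,round(s["clock"],2),s["tool_pos"].round(4),s["contact_force"].round(2),s["moment"].round(2),round(s["gripper_width"],4)); return s
manip.move_pose(place_tcp(TILE+[0,0,.15]),RD); st("above")
manip.move_linear(place_tcp(TILE+[0,0,.03]),rate=.12); manip.dwell(.2); s=st("hover")
for n in("scene","top"):
    c=cams.capture(n); np.savez(f"pics/{n}4.npz",**c)
    f=TILE+[0,0,.03]; print(n,"pred foot px",project(c,f),"foottop",project(c,f+[0,0,.008]),"mouth",project(c,f+[0,0,.17]),"tile",project(c,TILE))
    for q,ce,m in comps(c,"red"): 
        if q[4]<1500: print(q,ce.round(1))
    im=cv2.convertScaleAbs(c["image"],alpha=1.6); cv2.imwrite(f"pics/{n}4.png",im)
a=cv2.imread("pics/scene4.png")[90:240,300:450];b=cv2.imread("pics/top4.png")[90:190,130:230]
o=np.zeros((600,800,3),np.uint8);o[:600,:600]=cv2.resize(a,(600,600),interpolation=2);o[:200,600:]=cv2.resize(b,None,fx=2,fy=2)
cv2.imwrite("pics/v4.png",o)
E
```

```text
above 10.47 [0.645  0.2035 0.2782] [-0.17 -0.52 -0.77] [ 0.27 -0.12  0.03] 0.0254
hover 11.82 [0.6449 0.2053 0.1585] [-0.02 -0.53 -0.23] [ 0.32 -0.06 -0.02] 0.0251
scene pred foot px [[378.83075499 189.06658349]] foottop [[379.37987892 186.88640722]] mouth [[391.97446475 136.88236336]] tile [[376.82434953 197.03257682]]
[371 186  13   8  35] [376.  190.7]
top pred foot px [[182.64249044 160.48034698]] foottop [[181.95076602 159.35879914]] mouth [[165.32173863 132.39683404]] tile [[185.14752005 164.54195078]]
[170 128   6  13  32] [173.  134.5]
[185 152   7  15  66] [188.2 158.7]
[174 160   6   7  17] [175.9 164. ]
```

View pics/v4.png

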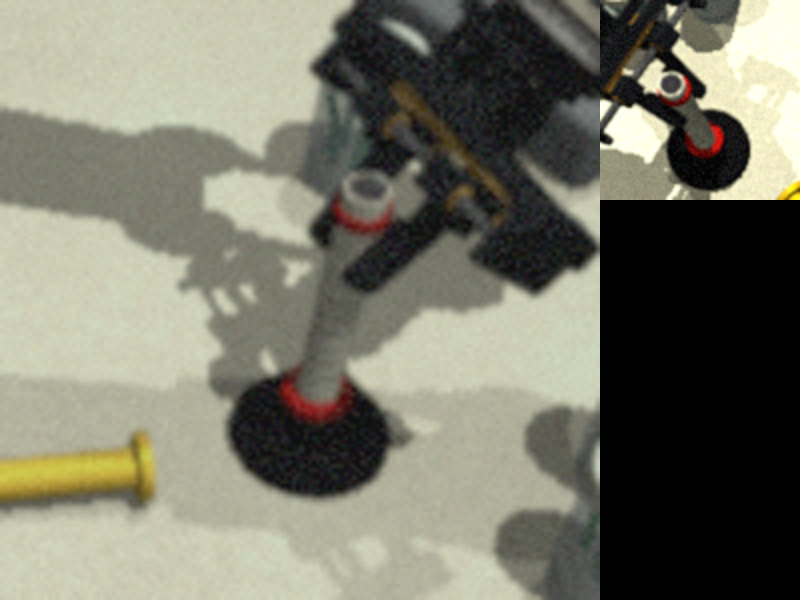

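```bash
python3 - <<'E'
from h import *
s,t=load("scene4"),load("top4")
a,sa=hole(s,392,137);b,sb=hole(t,166,133.5,6);x,r=tri(s,a,t,b);print(a,sa,b,sb,"mouth",x.round(4),np.round(r,4),"pred",TILE+[0,0,.2])
o=np.zeros((600,800,3),np.uint8)
for c,box,off in((s,(160,100,355),0),(t,(115,100,135),400)):
    im=cv2.convertScaleAbs(cv2.resize(c["image"],None,fx=5,fy=5,interpolation=cv2.INTER_CUBIC),alpha=1.6)
    A=np.linspace(0,6.283,150);e=np.c_[np.cos(A),np.sin(A),0*A]
    for cen,rad in((TILE+[0,0,.03],.022),(TILE+[0,0,.038],.022),(TILE+[0,0,.2],.013),(TILE+[0,0,.18],.0165),(TILE,.05)):
        for u,v in project(c,cen+rad*e)*5+2: cv2.circle(im,(int(round(u)),int(round(v))),0,(0,255,0),-1)
    if off==0: o[:600,:400]=im[110*5:230*5,350*5:430*5]
    else: o[:500,400:]=im[100*5:200*5,140*5:220*5]
cv2.imwrite("pics/z4.png",o)
E
```

```text
[392.49450549 133.34065934] [ 0  0 15 10 91] [165.         131.57377049] [ 1  1  9  9 61] mouth [0.6477 0.212  0.2216] [0.001 0.001] pred [0.649 0.213 0.212]
```

View pics/z4.png

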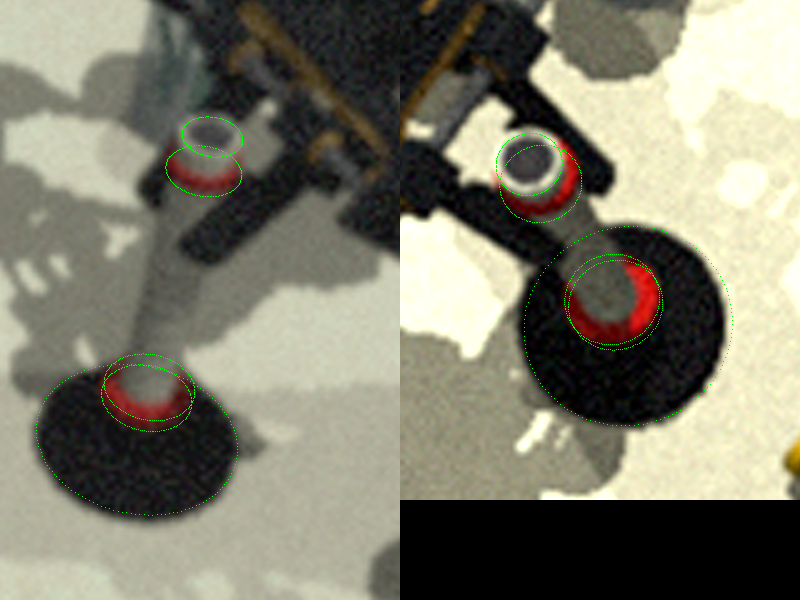

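```bash
python3 - <<'E'
from h import *
from cell import manip,cams
def st(t): s=manip.state();print(t,round(s["clock"],2),s["tool_pos"].round(4),s["contact_force"].round(2),s["moment"].round(2)); return s
manip.move_linear(place_tcp(TILE+[0,0,.005]),rate=.08); manip.dwell(.2)
f0=np.mean([ (manip.dwell(.03),manip.state()["contact_force"][2])[1] for _ in range(6)]); print("f0",f0)
h=.005
while h>-.004:
    h-=.0007; manip.move_linear(place_tcp(TILE+[0,0,h]),rate=.02)
    f=np.mean([ (manip.dwell(.02),manip.state()["contact_force"][2])[1] for _ in range(4)])
    print(round(h,4),round(f-f0,2))
    if f-f0>2.5: break
st("down")
c=cams.capture("scene"); np.savez("pics/scene5.npz",**c)
im=cv2.convertScaleAbs(cv2.resize(c["image"],None,fx=5,fy=5,interpolation=cv2.INTER_CUBIC),alpha=1.6)
f=TILE
A=np.linspace(0,6.283,150);e=np.c_[np.cos(A),np.sin(A),0*A]
for cen,rad in((f,.022),(f+[0,0,.17],.013),(f,.05)):
    for u,v in project(c,cen+rad*e)*5+2: cv2.circle(im,(int(round(u)),int(round(v))),0,(0,255,0),-1)
cv2.imwrite("pics/z5.png",im[120*5:235*5,330*5:440*5])
E
```

```text
f0 -0.6504256115209813
0.0043 -0.56
0.0036 -0.68
0.0029 -0.38
0.0022 -0.77
0.0015 -0.23
0.0008 -0.82
0.0001 2.1
-0.0006 6.19
down 15.32 [0.6445 0.2051 0.128 ] [-1.02  0.46  5.05] [-0.15  0.33 -0.16]
```

View pics/z5.png

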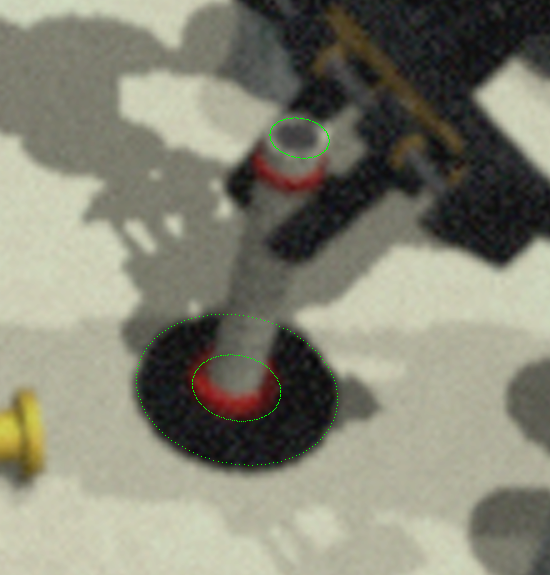

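```bash
python3 - <<'E'
from h import *
from cell import manip,cams
def st(t): s=manip.state();print(t,round(s["clock"],2),s["tool_pos"].round(4),s["contact_force"].round(2),round(s["gripper_width"],4)); return s
P=place_tcp(TILE+[0,0,-.0001]); manip.move_linear(P,rate=.02); st("relax")
manip.set_gripper(.030,10); st("eased")
manip.set_gripper(.075); st("open")
manip.move_linear(P-.03*XD,rate=.06); st("back")
manip.move_linear(P-.14*XD,rate=.12); st("clear")
for n in("scene","top"): np.savez(f"pics/{n}6.npz",**cams.capture(n))
manip.dwell(2.0)
for n in("scene","top"): np.savez(f"pics/{n}7.npz",**cams.capture(n))
st("end")
for n in("scene","top"):
    a,b=load(n+"6"),load(n+"7")
    for q in(a,b): print(n,[(ce.round(1).tolist(),int(s[4])) for s,ce,m in comps(q,"red") if s[4]<1500])
b=load("scene7");t=load("top7");o=np.zeros((600,800,3),np.uint8)
A=np.linspace(0,6.283,150);e=np.c_[np.cos(A),np.sin(A),0*A]
for k,c in enumerate((b,t)):
    cv2.imwrite(f"pics/full7_{k}.png",c["image"])
    im=cv2.convertScaleAbs(cv2.resize(c["image"],None,fx=5,fy=5,interpolation=cv2.INTER_CUBIC),alpha=1.5)
    for cen,rad in((TILE,.022),(TILE+[0,0,.17],.013),(TILE,.05)):
        for u,v in project(c,cen+rad*e)*5+2: cv2.circle(im,(int(round(u)),int(round(v))),0,(0,255,0),-1)
    if k==0:o[:575,:400]=im[120*5:235*5,345*5:425*5]
    else:o[:500,400:]=im[500:1000,700:1100]
cv2.imwrite("pics/z7.png",o)
E
```

```text
relax 15.62 [0.6445 0.2051 0.128 ] [-1.71  1.05  5.08] 0.0251
eased 15.9 [0.6442 0.2049 0.1264] [-0.23 -0.17  0.19] 0.0299
open 16.69 [0.6444 0.205  0.1274] [0.18 0.35 0.16] 0.0749
back 17.34 [0.6543 0.2223 0.1501] [ 0.77 -0.6  -0.17] 0.0751
clear 18.41 [0.69   0.2842 0.2323] [-0.93  0.2   0.58] 0.0748
end 20.61 [0.6903 0.2846 0.233 ] [-0.37 -0.28 -0.33] 0.0748
scene [([377.6, 198.3], 45)]
scene [([377.2, 198.5], 48)]
top [([176.0, 140.6], 22), ([190.5, 162.5], 63), ([176.7, 164.6], 18)]
top [([176.0, 140.6], 23), ([190.4, 162.8], 64), ([176.6, 164.6], 17)]
```

View pics/z7.png

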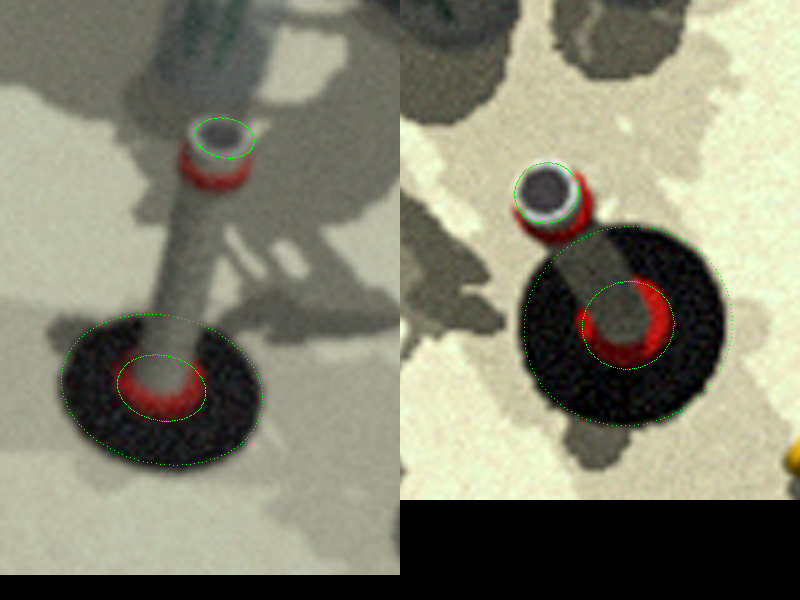

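View pics/full7_0.png

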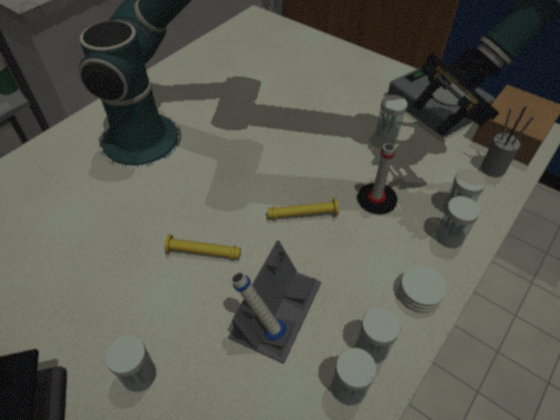

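The red cylinder stands upright, centred on the tile at (377,198) in the scene view to within about 2 mm. It did not move over the 2 s. Blue is still in the rack at (260,305) and the gripper is clear.

```bash
python3 -c "
from cell import order
print(order.close_job())"
```

```text
the job is handed in; nothing more can be done
None
```

The red-footed cylinder is standing upright in the middle of the black tile, and the job is handed in. I gripped its free upper shaft, lifted it straight up out of the rack and turned it upright. I then lowered it in 0.7 mm steps until it touched, let go and backed off 140 mm.

**Last checks**
- **Touch-down:** contact came at the expected height with about 6 N.
- **Standing still:** after about 2 s by itself, the red marks had moved 0.4 px or less in both cameras.
- **Position:** the foot is within about 2 mm of the tile's centre, and the mouth lines up with the upright prediction to within about 1 px.
- **Rest of the scene:** the blue cylinder is still in the rack and the yellow look-alikes are untouched.
- **Time:** 20.6 s on the robot's clock at the last check.

**Disagreements**
- The two cameras placed the tile's centre about 5 mm apart, so I used the mean.
- One mouth measurement at hover came out 10 mm too high because the dark hole merged with the background. I ignored it and relied on the outline comparison in both views.

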